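# Load the doming kit board

### The job

Load the doming kit onto the wooden kit board: the steel bench block flat in the square recess, the small yellow jar with the white lid upright in the round recess behind it, and each steel punch lying in the pair of brass vees of its own size (thick punch in the wide vees, thin punch in the narrow ones) with its ball end pointing towards the jar side of the board. Only when all four are in place, set the tall brass doming cube upright on the middle of the steel block, where it would have been in the way before, and let go of everything.

Things in the scene. Friction and masses are not known exactly. Their poses are not given: they have to be found in the camera images.
- kit_board: Fixed reddish wooden board, 164 (its x) x 250 (y) x 14 mm, lying on the plywood mat. Origin: centre of its underside; x points to its back edge, y to its left, z up. Square recess (dark rubber floor) 78 x 78 mm, 4 mm deep, centred at x = -28, y = 0 mm; round recess (same floor) 51 mm wide, 4 mm deep, centred at x = +48, y = 0. Both floors lie 10 mm above the underside.
- wide_rest: Wide punch rest, fixed on the board 92 mm left or right of its middle (sides swap with the narrow rest): two brass vees 8 mm thick, 28 mm before and behind the middle of a dark wooden foot, open 34 mm across and 17 mm deep, sides at 45 degrees. Origin: centre of its underside (on the board's top); x along the punch, as the board's x. Inner bottom of the vees 10 mm above the origin.
- narrow_rest: Narrow punch rest, as the wide one but its two brass vees are open 22 mm across and 11 mm deep. Fixed on the board at the other side. Origin: centre of its underside (on the board's top); x along the punch, as the board's x. Inner bottom of the vees 10 mm above the origin; free gap between the two vees 48 mm.
- steel_block: Plain grey square steel bench block, 66 x 66 x 18 mm, about 0.6 kg, lying flat on the bench. Origin: centre of its underside; x and y along its sides, z up.
- doming_cube: Brass doming cube with round hollows in its faces, 50 x 50 x 50 mm, 0.6 kg, standing on the bench. Origin: centre of its underside; x and y along its sides, z up.
- blank_jar: Small round jar, yellow with a white screw lid, 35 mm across and 30 mm tall, 35 to 70 g, upright on the bench. Origin: centre of its underside, z up. (Two smaller white jars, 33 x 24 mm, one with a black lid, are bystanders.)
- large_punch: Thick steel doming punch lying on the bench: octagonal stock 18 mm across flats and 80 mm long, then a ball end 18 mm wide; 103 mm over all, 0.17 kg. Origin: middle of the octagonal stock, on its axis (9 mm above the bench); x along the punch to the ball end. Resting in the wide vees its axis is 22.7 mm above the rest's origin.
- small_punch: Thin steel doming punch lying on the bench: octagonal stock 12 mm across flats and 80 mm long, then a ball end 12 mm wide; 97 mm over all, 0.08 kg. Origin: middle of the octagonal stock, on its axis (6 mm above the bench); x along the punch to the ball end. Resting in the narrow vees its axis is 18.5 mm above the rest's origin.
Things that resemble listed ones, but are neither listed nor needed, are in the scene too. Of the things that look like the doming_cube, the larger one is meant.

How it is judged (in metres and radians):
On the way, in this order (a step that is already met when the one before it is completed fails the run):
1. the steel block, the jar and both punches are in their places on the board, the cube not yet on the block (x of steel_block in the frame of kit_board between -0.04 and -0.016 m and y of steel_block in the frame of kit_board between -0.012 and 0.012 m and z of steel_block in the frame of kit_board between 0.0075 and 0.0125 m and angle between steel_block's own z axis and vertical below 0.06 rad and x of blank_jar in the frame of kit_board between 0.036 and 0.06 m and y of blank_jar in the frame of kit_board between -0.012 and 0.012 m and z of blank_jar in the frame of kit_board between 0.0075 and 0.0125 m and angle between blank_jar's own z axis and vertical below 0.1 rad and x of large_punch in the frame of wide_rest between -0.013 and 0.013 m and y of large_punch in the frame of wide_rest between -0.006 and 0.006 m and z of large_punch in the frame of wide_rest between 0.0187 and 0.0267 m and angle between the x axis of large_punch and the x axis of wide_rest, either way round below 0.12 rad and x of blank_jar in the frame of large_punch above 0.02 m and x of small_punch in the frame of narrow_rest between -0.013 and 0.013 m and y of small_punch in the frame of narrow_rest between -0.006 and 0.006 m and z of small_punch in the frame of narrow_rest between 0.0145 and 0.0225 m and angle between the x axis of small_punch and the x axis of narrow_rest, either way round below 0.12 rad and x of blank_jar in the frame of small_punch above 0.02 m), for 0.2 s.
2. the doming cube stands on the middle of the steel block (x of doming_cube in the frame of steel_block between -0.01 and 0.01 m and y of doming_cube in the frame of steel_block between -0.01 and 0.01 m and z of doming_cube in the frame of steel_block between 0.015 and 0.021 m and angle between doming_cube's own z axis and vertical below 0.06 rad), for 0.2 s.
At the end, for the whole second after the job is handed in: Block and jar flat on their recess floors, within 12 mm of the centres; each punch down in both of its vees, within 13 mm of the middle, ball end to the jar side; cube upright on the block, within 10 mm of its centre along each side; all at rest (all of step 1 and all of step 2 and linear speed of each of steel_block, doming_cube, blank_jar, large_punch, small_punch below 0.02 m/s); the robot touches nothing.
It also fails if it takes over 122 s, if anything falls off the work surface, if the arm or the gripper's body presses on something with over 40 N, if the wrist force passes 120 N, or if a joint passes its speed limit or range.

### The arm

A 6-joint arm with a two-finger parallel gripper is mounted at the origin on a cart in front of the work surface, level with it; the furniture and walls round the work are solid. World frame = base frame: x ahead of the robot, y to its left, z up, the work surface at z = 0. Lengths are in m, angles in degrees, forces in N, time in s.
With the tool pointing down it reaches from about 0.375 to 0.9 m from the base axis. Payload 3.1 kg.
Tool frame: the origin (TCP) lies midway between the tips of the shut fingers; the grasp point (between the pads) lies 19 mm behind it; z points along the fingers, y is the direction in which the jaws open and shut (so a half turn about z gives the same grasp; the last joint's range is limited). The gripper opens to 87 mm and grips with 3 to 60 N. Pads are 19 mm wide; open, the fingers measure 117 mm over their backs; the gripper's body (75 mm by 190 mm) begins 51 mm behind the grasp point.
Start: joints at [-78.409, 30.224, 82.088, -0, 67.689, -10.227], TCP at [0.232, -0.58, 0.223] pointing down, gripper open.
Joint ranges: [-176.69, 176.69], [-43.24, 126.21], [12.49, 139.97], [-82, 262], [0, 151.66], [-163.58, 163.58]. Speed limits (degrees/s): [159.86, 159.86, 180, 180, 180, 180].

### API

Orientations are given as a 3x3 rotation matrix whose columns are the frame's x, y, z axes.
In Python, from rig import bot, capture, get_calibration gives the robot as it stands.
- The arm moves only by the tool play_rows, never from a script. Its arguments are lists of equal length, an entry for each row: "fingers": the closure in counts, from 0 (fully open) to 255 (shut); "linear": the shift along the tool's x, y, z in mm, a list of three; "rot": the turn, a rotation vector about the tool's x, y, z in degrees, a list of three. A call has 1 to 20 rows; each row is the pose to reach, as a shift and turn from the pose commanded when the call began, along the tool's axes at that moment; what a row does not reach only later rows make up. A row lasts 1/10 s, in which the tool goes at most 50 mm and 8.59 degrees, less where a joint would pass 70% of its speed; a pose out of reach is approached as far as the arm can. A call with a gripper value outside its range is refused whole. The fingers move at their own pace and stop on an object; the grip force is fixed at half the most. Time passes only in rows, so rows that repeat a pose let the fingers close. It gives the time, the measured TCP pose, the force and the opening at its end, in the units of the state.
- bot.read_state(): the state, without advancing time (a new reading comes with each control period).
- capture(name): name is "side" or "top"; returns the picture (480x640x3 uint8, red, green, blue); there is no depth.
- get_calibration(name): a dict with "vfov" (degrees; the focal length in pixels is half the picture's height over the tangent of half this angle, whatever the lens; pixels are square), "cx", "cy" (the principal point, pixels), "camera_from_world" (4x4, takes a point from world to camera coordinates). Camera axes: x right, y down, z forward; pixel columns grow to the right and rows downward; lengths in m; the calibration is good to about 2 mm. A picture is of the moment at which its call begins. get_calibration takes no time and is no camera call.
- bot.hand_in(): hands the job in, once; it reports no verdict.
The state is a dict: "time_s": time; "joint_positions": joint angles; "qvel": joint speeds; "tau": joint torques, N m; "position": TCP position; "tcp_rot": TCP orientation; "force": force on the tool from outside, world axes, zero at the start; "moment": the same for the moment, N m; "opening": opening from 0.0 (shut) to 1.0 (fully open).
Only numpy, scipy, OpenCV 4.12 (cv2) and the standard library are available. Lean on these libraries where they do the work, as an engineer would, in place of code of your own. Each camera call takes 0.05 s, during which the arm holds its last target.

## Working session

There is one attempt and no reset: what is moved stays moved. The work goes in short steps, Python scripts to look and compute and a tool call to move; the robot and the scene stay as the last step left them, time stands still between calls to the robot, and variables do not carry over. Pictures are saved under pics/ and viewed, and the job is handed in when it is done.

Besides the shell and the picture viewer there is one more tool, called after "Call:" by a JSON object that holds its "api" and its "payload". play_rows: Moves the arm, as the interface text tells. Its arguments: {"type":"object","properties":{"fingers":{"type":"array"},"linear":{"type":"array"},"rot":{"type":"array"}},"required":["fingers","linear","rot"]}

```bash
ls; mkdir -p pics; python3 - <<'E'
from rig import bot,capture,get_calibration
import cv2,json
for n in("side","top"):
    im=capture(n); cv2.imwrite(f"pics/{n}0.png",im[...,::-1]); print(n,get_calibration(n))
print(bot.read_state())
E
```

```text
pics
side {'vfov': 49.39756382470703, 'cx': 320.72550614027875, 'cy': 247.39871676894614, 'camera_from_world': array([[-0.83124697, -0.55565957,  0.01645925,  0.43164959],
       [-0.30420945,  0.42990618, -0.85008075,  0.25104644],
       [ 0.46527958, -0.71163411, -0.5263951 ,  0.91504081],
       [ 0.        ,  0.        ,  0.        ,  1.        ]])}
top {'vfov': 50.040078304515795, 'cx': 318.46056988408696, 'cy': 242.12185764710986, 'camera_from_world': array([[ 0.02837352, -0.99955949,  0.00870459, -0.08656444],
       [-0.99298534, -0.02918471, -0.11457905,  0.5573415 ],
       [ 0.11478262, -0.00539252, -0.993376  ,  1.08370036],
       [ 0.        ,  0.        ,  0.        ,  1.        ]])}
{'time_s': 0.1, 'joint_positions': array([-7.84095864e+01,  3.02730292e+01,  8.21485615e+01, -8.98908034e-04,
        6.76890086e+01, -1.02257772e+01]), 'qvel': array([-0.04883348, -0.05928146, -0.18879877,  0.06044619,  0.09955902,
       -0.00224834]), 'tau': array([ 1.99979222e-04, -4.40984058e+01, -1.77151269e+01,  6.34230673e-02,
        5.33920771e-02, -4.09780080e-05]), 'position': array([ 0.23217424, -0.57957321,  0.22167871]), 'tcp_rot': array([[ 9.28378695e-01,  3.71635355e-01, -4.02046759e-04],
       [ 3.71635428e-01, -9.28376833e-01,  1.88804240e-03],
       [ 3.28412410e-04, -1.90223316e-03, -9.99998137e-01]]), 'force': array([1.25778073, 0.12789248, 0.0240364 ]), 'moment': array([0.006327  , 0.05419832, 0.01058406]), 'opening': 0.997164978732281}
```

View pics/top0.png

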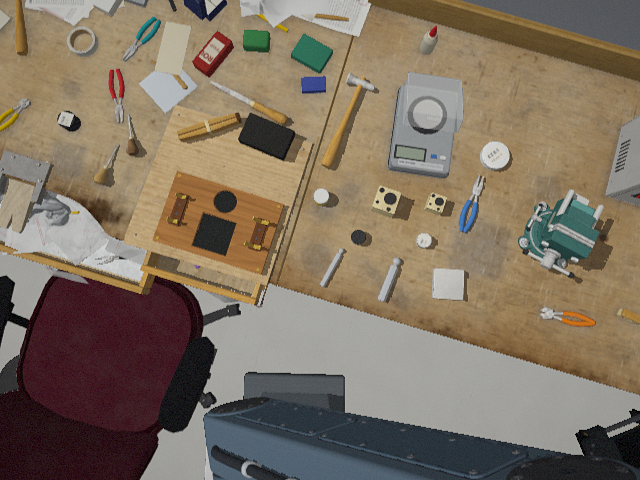

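View pics/side0.png

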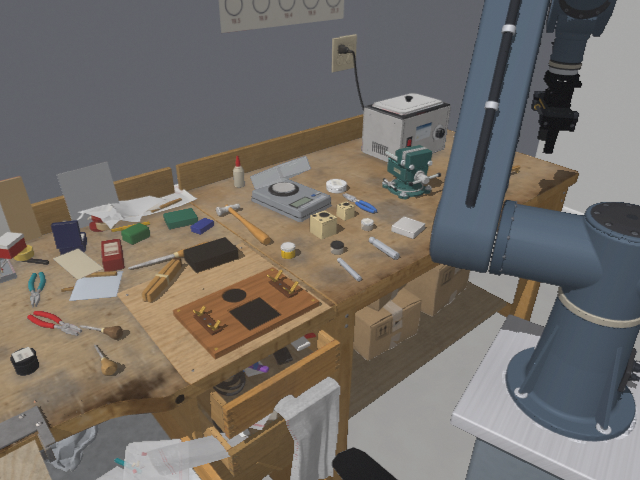

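```bash
python3 - <<'E'
import cv2
t=cv2.imread("pics/top0.png"); s=cv2.imread("pics/side0.png")
cv2.imwrite("pics/c1.png",cv2.resize(t[175:310,300:480],None,fx=4.4,fy=4.4,interpolation=cv2.INTER_CUBIC))
cv2.imwrite("pics/c2.png",cv2.resize(t[160:285,140:300],None,fx=4.7,fy=4.7,interpolation=cv2.INTER_CUBIC))
cv2.imwrite("pics/c3.png",cv2.resize(s[190:300,270:430],None,fx=5,fy=5,interpolation=cv2.INTER_CUBIC))
cv2.imwrite("pics/c4.png",cv2.resize(s[240:360,170:330],None,fx=5,fy=5,interpolation=cv2.INTER_CUBIC))
E
```

```text
(no output)
```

View pics/c1.png

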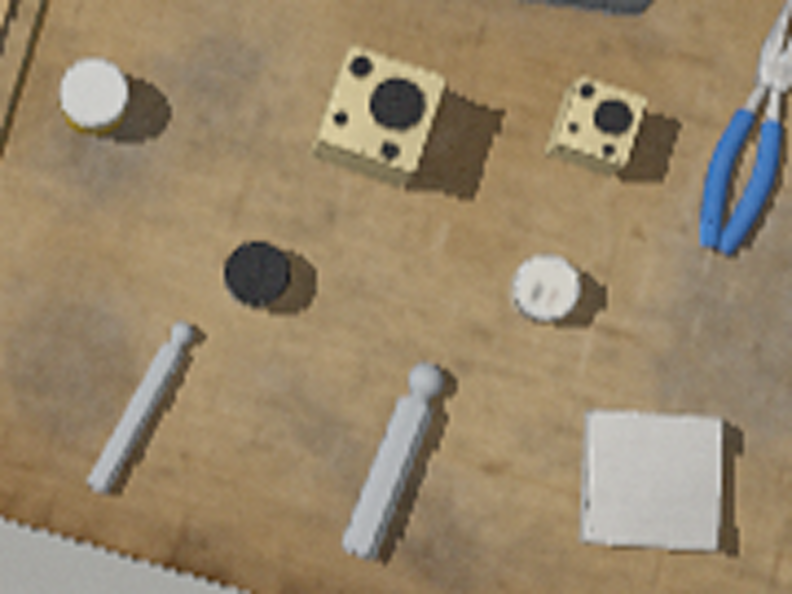

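View pics/c2.png

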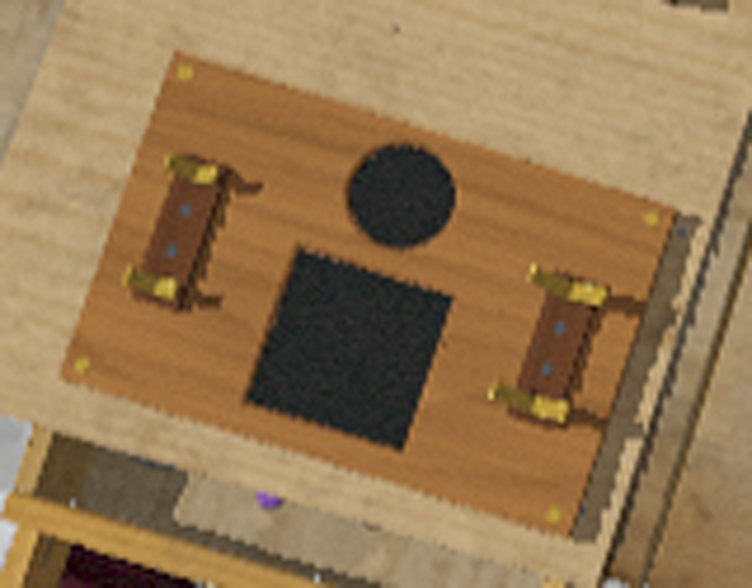

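View pics/c3.png

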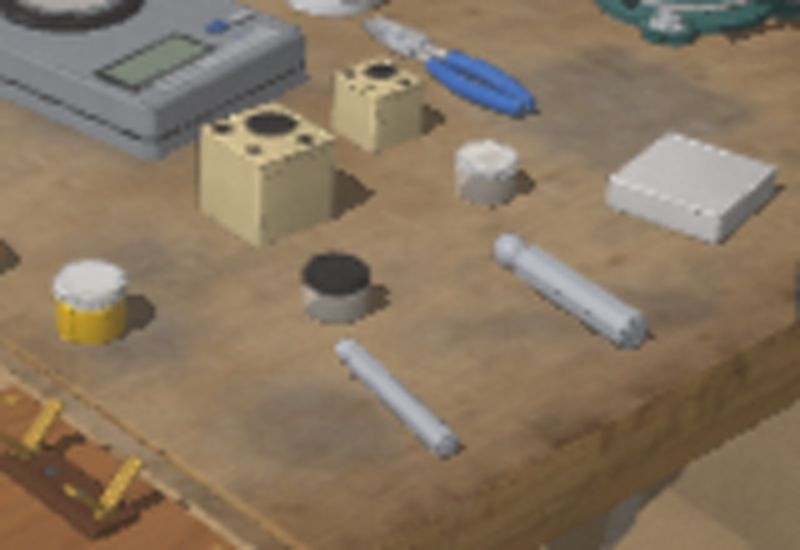

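View pics/c4.png

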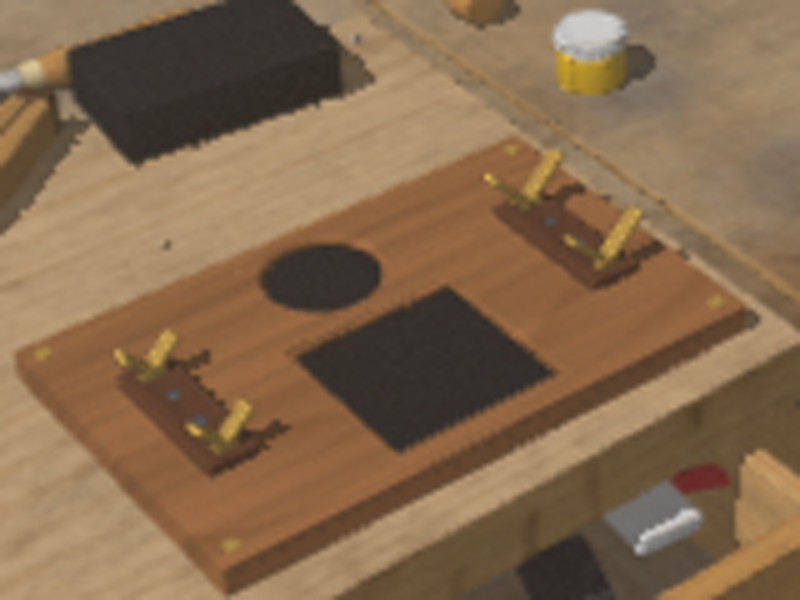

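```bash
cat > h.py <<'E'
import numpy as np, cv2
from rig import bot,capture,get_calibration
C={n:get_calibration(n) for n in("side","top")}
def F(n): return 240/np.tan(np.radians(C[n]["vfov"]/2))
def ray(n,uv):
    M=C[n]["camera_from_world"]; R=M[:3,:3]; o=-R.T@M[:3,3]
    d=R.T@np.array([(uv[0]-C[n]["cx"])/F(n),(uv[1]-C[n]["cy"])/F(n),1]); return o,d/np.linalg.norm(d)
def plane(n,uv,z):
    o,d=ray(n,uv); return o+d*(z-o[2])/d[2]
def tri(a,b): # a top uv, b side uv
    A=np.zeros((3,3));v=np.zeros(3)
    for n,uv in(("top",a),("side",b)):
        o,d=ray(n,uv);P=np.eye(3)-np.outer(d,d);A+=P;v+=P@o
    p=np.linalg.solve(A,v)
    o,d=ray("top",a); o2,d2=ray("side",b)
    return p,abs(np.dot(o-o2,np.cross(d,d2))/np.linalg.norm(np.cross(d,d2)))
def proj(n,p):
    M=C[n]["camera_from_world"];q=M[:3,:3]@p+M[:3,3];return np.array([C[n]["cx"]+F(n)*q[0]/q[2],C[n]["cy"]+F(n)*q[1]/q[2]])
def go(x,y,z,yaw):
    """target TCP; yaw = world direction (deg) of tool y (jaw axis), tool down. prints linear mm and rot deg from state"""
    s=bot.read_state();R=np.array(s["tcp_rot"]);p=np.array(s["position"])
    best=None
    for k in(yaw,yaw+180):
        a=np.radians(k);ty=np.array([np.cos(a),np.sin(a),0]);tz=np.array([0,0,-1.]);T=np.column_stack([np.cross(ty,tz),ty,tz])
        rv=np.degrees(cv2.Rodrigues(R.T@T)[0].ravel())
        if best is None or np.linalg.norm(rv)<np.linalg.norm(best):best=rv
    print("lin",np.round(R.T@(np.array([x,y,z])-p)*1000,1),"rot",np.round(best,2),"t",s["time_s"],"pos",np.round(p,4),"q",np.round(s["joint_positions"],1),"jaw yaw",round(float(np.degrees(np.arctan2(R[1,1],R[0,1]))),2))
E
python3 - <<'E'
from h import *
t=lambda x,y:(139.5+(x+.5)/4.7,159.5+(y+.5)/4.7)
s=lambda x,y:(169.5+(x+.5)/5,239.5+(y+.5)/5)
tc=[t(176,52),t(678,212),t(570,538),t(62,378)]
sc=[s(18,352),s(515,138),s(758,312),s(228,570)]
P=[]
for a,b in zip(tc,sc):
    p,e=tri(a,b);P.append(p);print(np.round(p,4),round(e,4))
P=np.array(P);print([np.round(np.linalg.norm(P[i]-P[(i+1)%4]),4) for i in range(4)],P.mean(0))
im=cv2.imread("pics/top0.png");hsv=cv2.cvtColor(im,cv2.COLOR_BGR2HSV)
m=(im.max(2)<60).astype(np.uint8)*255
def comps(m,roi,amin=60):
    x0,y0,x1,y1=roi;k=np.zeros_like(m);k[y0:y1,x0:x1]=m[y0:y1,x0:x1]
    for c in cv2.findContours(k,cv2.RETR_EXTERNAL,cv2.CHAIN_APPROX_NONE)[0]:
        if cv2.contourArea(c)>amin:
            M=cv2.moments(c);u=(M['m10']/M['m00'],M['m01']/M['m00']);print(np.round(u,2),cv2.contourArea(c),cv2.minAreaRect(c),);
print("dark");comps(m,(185,180,245,265))
w=((hsv[...,1]<60)&(hsv[...,2]>120)).astype(np.uint8)*255
print("white");comps(w,(300,180,345,215));comps(w,(310,235,470,305))
y=((hsv[...,1]>60)&(hsv[...,1]<130)&(hsv[...,2]>190)).astype(np.uint8)*255
print("cube");comps(y,(365,180,412,220))
E
```

```text
[0.7129 0.2497 0.0168] 0.0007
[0.6443 0.0095 0.0156] 0.0034
[0.4858 0.0525 0.0134] 0.0043
[0.5556 0.2936 0.016 ] 0.0005
[np.float64(0.2497), np.float64(0.1642), np.float64(0.2511), np.float64(0.1633)] [0.59966488 0.15133694 0.01544397]
dark
[214.09 233.86] 1094.5 ((213.9000244140625, 233.8000030517578), (34.46882247924805, 34.46882247924805), 18.43494987487793)
[225.02 201.25] 336.5 ((225.00003051757812, 201.00001525878906), (20.57182502746582, 21.466251373291016), 63.43495178222656)
white
[320.71 195.42] 175.5 ((320.5, 195.5), (15.0, 15.0), 90.0)
[319.09 301.15] 115.5 ((323.0, 299.5), (26.0, 9.0), 0.0)
[447.54 283.53] 925.0 ((447.51318359375, 283.69622802734375), (31.83948516845703, 31.405113220214844), 2.4895529747009277)
[388.13 279.24] 270.0 ((388.3011779785156, 278.7153015136719), (7.202939510345459, 46.784812927246094), 22.166345596313477)
[330.92 267.1 ] 155.0 ((331.4150695800781, 266.95281982421875), (5.53632926940918, 43.416473388671875), 29.05460548400879)
[423.44 240.56] 155.5 ((423.5, 241.0), (12.0, 15.0), 90.0)
cube
[386.75 199.55] 394.0 ((386.1999816894531, 199.39999389648438), (22.76839828491211, 22.135942459106445), 18.43494987487793)
```

```bash
python3 - <<'E'
from h import *
r=lambda p:np.round(p,4)
P=np.array([[.7129,.2497],[.6443,.0095],[.4858,.0525],[.5556,.2936]])
xb=P[0]+P[1]-P[2]-P[3];yb=P[0]+P[3]-P[1]-P[2]
print("board x dir",np.degrees(np.arctan2(xb[1],xb[0])),"y",np.degrees(np.arctan2(yb[1],yb[0]))-90)
th=np.arctan2(xb[1],xb[0])
sq=plane("top",(214.09,233.86),.0135);ci=plane("top",(225.02,201.25),.0135)
print("sq",r(sq),"ci",r(ci),"dist",np.linalg.norm(sq-ci),"dir",np.degrees(np.arctan2(*(ci-sq)[1::-1])))
print("board centre from sq/ci",r((sq+(ci-sq)*28/76)))
for n,c,z,cor in(("block",(447.54,283.53),.018,None),("jar",(320.71,195.42),.030,None),("cube",(386.9,199.5),.05,None),("large",(388.13,279.24),.012,None),("small",(330.92,267.1),.008,None)):
    p=plane("top",c,z);print(n,r(p),"range",round(np.hypot(p[0],p[1]),3),"side px",r(proj("side",p)))
# edges in world: mask -> min area rect of world-projected contour
im=cv2.imread("pics/top0.png");hsv=cv2.cvtColor(im,cv2.COLOR_BGR2HSV)
def rect(m,roi,z):
    x0,y0,x1,y1=roi;k=np.zeros_like(m);k[y0:y1,x0:x1]=m[y0:y1,x0:x1]
    c=max(cv2.findContours(k,cv2.RETR_EXTERNAL,cv2.CHAIN_APPROX_NONE)[0],key=cv2.contourArea)
    w=np.array([plane("top",q[0],z)[:2]*1000 for q in c],np.float32)
    print(cv2.minAreaRect(w));
    l=cv2.fitLine(w,cv2.DIST_L2,0,.01,.01).ravel();print("  line dir",np.degrees(np.arctan2(l[1],l[0])))
w=((hsv[...,1]<60)&(hsv[...,2]>120)).astype(np.uint8)*255
rect(w,(425,260,470,305),.018);rect(w,(370,250,410,305),.012);rect(w,(310,240,350,290),.008)
y=((hsv[...,1]>60)&(hsv[...,1]<130)&(hsv[...,2]>190)).astype(np.uint8)*255
rect(y,(365,180,412,220),.05)
rect((im.max(2)<60).astype(np.uint8)*255,(190,210,245,265),.0135)
E
```

```text
board x dir -15.385527937190647 y -16.042829590973454
sq [0.5734 0.1603 0.0135] ci [0.6472 0.1398 0.0135] dist 0.07658249014565094 dir -15.516115864387146
board centre from sq/ci [0.6006 0.1528 0.0135]
block [ 0.4786 -0.3548  0.018 ] range 0.596 side px [408.1312 223.8245]
jar [ 0.6633 -0.0725  0.03  ] range 0.667 side px [287.9963 244.3323]
cube [ 0.6545 -0.2154  0.05  ] range 0.689 side px [323.868  215.1624]
large [ 0.4845 -0.2257  0.012 ] range 0.534 side px [383.0116 245.9558]
small [ 0.5078 -0.0996  0.008 ] range 0.517 side px [348.5932 267.5119]
((478.7315979003906, -354.8312683105469), (69.6838607788086, 67.87232971191406), 87.68260192871094)
  line dir -65.070786
((485.9175720214844, -226.16714477539062), (15.779327392578125, 103.10259246826172), 68.602783203125)
  line dir -21.285995
((508.321044921875, -100.81425476074219), (12.22992992401123, 96.02487182617188), 62.50441360473633)
  line dir -27.481806
((654.8546752929688, -213.93911743164062), (49.06512451171875, 48.73892593383789), 72.53970336914062)
  line dir 33.55171
((573.54736328125, 160.66622924804688), (76.3502426147461, 75.44666290283203), 74.36537170410156)
  line dir 73.27927
```

```bash
python3 - <<'E'
from h import *
go(.4785,-.3550,.10,87.7)
go(.4785,-.3550,.006,87.7)
E
```

```text
lin [ 312.1 -116.7  122. ] rot [-0.11  0.   24.12] t 0.1 pos [ 0.2322 -0.5796  0.2217] q [-78.4  30.3  82.1  -0.   67.7 -10.2] jaw yaw -68.18
lin [ 312.1 -116.5  216. ] rot [-0.11  0.   24.12] t 0.1 pos [ 0.2322 -0.5796  0.2217] q [-78.4  30.3  82.1  -0.   67.7 -10.2] jaw yaw -68.18
```

The pictures show these look-alikes (top view pixels):
- **Jars:** yellow with a white lid at (321,196) is the one I want. The black-lid jar at (360,238) and the white jar at (424,241) are bystanders.
- **Cubes:** the larger at (387,200) is the one meant. The smaller at (436,203) is a decoy.
- **Block:** grey square at (448,284). The round white tin at (495,155) is no match.
- **Punches:** thick at (390,280), thin at (333,267), both with the ball end up and to the right.
- **Board:** square recess at (214,234), round recess at (225,201). The wide vees are on the right at (258,233) and the narrow ones on the left at (178,210).

The close crops confirm these choices.

Call:
{"api": "play_rows", "payload": {"fingers": [0,0,0,0,0,0,0,0,0,0,0], "linear": [[40,-15,10],[80,-30,30],[125,-47,50],[170,-64,70],[215,-80,90],[255,-96,105],[290,-109,115],[312,-117,122],[312,-117,122],[312,-117,122],[312,-117,122]], "rot": [[0,0,4],[0,0,8],[0,0,12],[0,0,16],[0,0,20],[0,0,23],[0,0,24],[0,0,24],[0,0,24],[0,0,24],[0,0,24]]}}

```text
time_s: 1.2
position: [0.4779, -0.3566, 0.1008]
tcp_rot: [[0.999, -0.039, 0.0], [-0.039, -0.999, -0.001], [0.0, 0.001, -1.0]]
force: [0.6, 0.2, 0.2]
opening: 0.996
```

```bash
python3 - <<'E'
from h import *
go(.4785,-.3550,.006,87.7)
cv2.imwrite("pics/top1.png",capture("top")[...,::-1]);cv2.imwrite("pics/side1.png",capture("side")[...,::-1])
a=cv2.imread("pics/top1.png")[160:330,330:560];b=cv2.imread("pics/side1.png")[110:280,300:530]
cv2.imwrite("pics/c5.png",cv2.resize(np.vstack([a,b]),None,fx=1.7,fy=1.7))
E
```

```text
lin [ 0.5 -1.7 94.8] rot [ 0.04 -0.01  0.06] t 1.2 pos [ 0.4779 -0.3566  0.1008] q [-47.4  37.2  92.2  -0.   50.6  44.8] jaw yaw -92.24
```

View pics/c5.png

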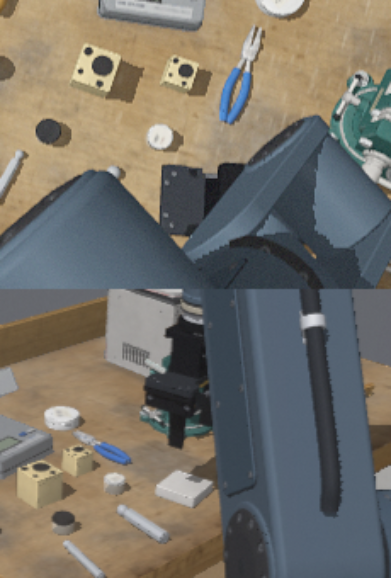

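Call:
{"api": "play_rows", "payload": {"fingers": [0,0,0,0,0,0,255,255,255,255,255,255,255,255], "linear": [[0,-1,20],[0,-1,45],[0,-1,70],[0,-1,85],[0,-1,94],[0,-1,94],[0,-1,94],[0,-1,94],[0,-1,94],[0,-1,94],[0,-1,94],[0,-1,94],[0,-1,94],[0,-1,94]], "rot": [[0,0,0],[0,0,0],[0,0,0],[0,0,0],[0,0,0],[0,0,0],[0,0,0],[0,0,0],[0,0,0],[0,0,0],[0,0,0],[0,0,0],[0,0,0],[0,0,0]]}}

```text
time_s: 2.7
position: [0.479, -0.355, 0.0074]
tcp_rot: [[0.999, -0.038, 0.001], [-0.038, -0.999, -0.001], [0.001, 0.001, -1.0]]
force: [0.1, 0.8, 5.7]
opening: 0.748
```

```bash
python3 - <<'E'
from h import *
s=bot.read_state();print(s["opening"],s["opening"]*87,s["force"],s["position"])
go(.5732,.160,.10,74.5)
go(.5732,.160,.0195,74.5)
E
```

```text
0.7480240825429123 65.07809518123337 [0.1262198  0.80476076 5.7094908 ] [ 0.47896638 -0.35501114  0.00739246]
lin [  74.7 -518.1  -93.1] rot [ 0.05 -0.07 13.32] t 2.7 pos [ 0.479  -0.355   0.0074] q [-47.3  45.6  94.3  -0.   40.1  44.9] jaw yaw -92.18
lin [  74.6 -518.2  -12.6] rot [ 0.05 -0.07 13.32] t 2.7 pos [ 0.479  -0.355   0.0074] q [-47.3  45.6  94.3  -0.   40.1  44.9] jaw yaw -92.18
```

Call:
{"api": "play_rows", "payload": {"fingers": [255,255,255,255,255,255,255,255,255,255,255,255,255,255,255,255,255,255,255,255], "linear": [[0,0,-15],[0,0,-45],[2,-15,-75],[7,-45,-93],[12,-85,-93],[18,-125,-93],[24,-165,-93],[30,-205,-93],[35,-245,-93],[41,-285,-93],[47,-325,-93],[53,-365,-93],[58,-405,-93],[64,-440,-93],[68,-470,-93],[72,-495,-93],[74,-511,-93],[75,-518,-93],[75,-518,-93],[75,-518,-93]], "rot": [[0,0,0],[0,0,0],[0,0,0],[0,0,1],[0,0,2],[0,0,3],[0,0,4],[0,0,5],[0,0,6],[0,0,7],[0,0,8],[0,0,9],[0,0,10],[0,0,11],[0,0,12],[0,0,13],[0,0,13.3],[0,0,13.3],[0,0,13.3],[0,0,13.3]]}}

```text
time_s: 4.7
position: [0.5724, 0.1594, 0.0992]
tcp_rot: [[0.964, -0.267, -0.002], [-0.267, -0.964, -0.001], [-0.001, 0.001, -1.0]]
force: [-0.2, 0.7, -5.4]
opening: 0.755
```

```bash
python3 - <<'E'
from h import *
s=bot.read_state();print(s["opening"]*87,s["force"],s["position"])
go(.5732,.160,.0195,74.5)
cv2.imwrite("pics/top2.png",capture("top")[...,::-1]);cv2.imwrite("pics/side2.png",capture("side")[...,::-1])
a=cv2.imread("pics/top2.png")[140:310,120:350];b=cv2.imread("pics/side2.png")[200:370,150:380]
cv2.imwrite("pics/c6.png",cv2.resize(np.vstack([a,b]),None,fx=1.75,fy=1.75))
E
```

```text
65.66824941918502 [-0.15754918  0.70196708 -5.39975285] [0.57243182 0.15938656 0.09920101]
lin [ 0.7 -0.9 79.7] rot [0.06 0.08 0.02] t 4.7 pos [0.5724 0.1594 0.0992] q [  4.8  37.2  92.5  -0.   50.4 110.3] jaw yaw -105.48
```

View pics/c6.png

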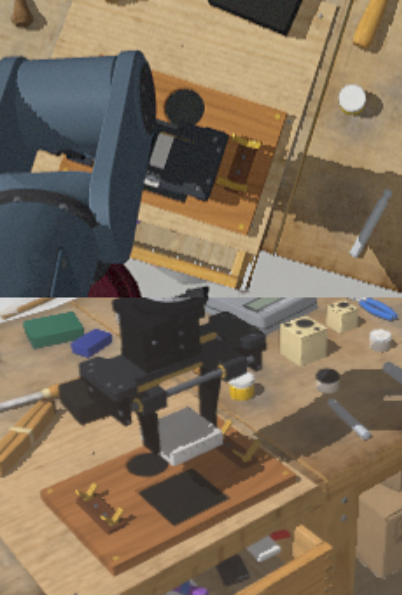

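Call:
{"api": "play_rows", "payload": {"fingers": [255,255,255,255,255,255,255,255], "linear": [[1,-1,20],[1,-1,45],[1,-1,62],[1,-1,71],[1,-1,75],[1,-1,77],[1,-1,78],[1,-1,78]], "rot": [[0,0,0],[0,0,0],[0,0,0],[0,0,0],[0,0,0],[0,0,0],[0,0,0],[0,0,0]]}}

```text
time_s: 5.6
position: [0.5742, 0.1601, 0.0235]
tcp_rot: [[0.964, -0.267, -0.0], [-0.267, -0.964, -0.001], [0.0, 0.001, -1.0]]
force: [-4.5, -3.8, 5.3]
opening: 0.75
```

```bash
python3 - <<'E'
from h import *
cv2.imwrite("pics/top3.png",capture("top")[...,::-1]);cv2.imwrite("pics/side3.png",capture("side")[...,::-1])
s=bot.read_state();print(s["force"],s["moment"],s["position"])
b=cv2.imread("pics/side3.png")[260:345,175:325]
cv2.imwrite("pics/c7.png",cv2.resize(b,None,fx=5.3,fy=5.3,interpolation=cv2.INTER_CUBIC))
E
```

```text
[-4.3376563  -4.13777482  4.26822251] [-0.56270497  0.74156294 -0.13233987] [0.57415704 0.16011837 0.02351052]
```

View pics/c7.png

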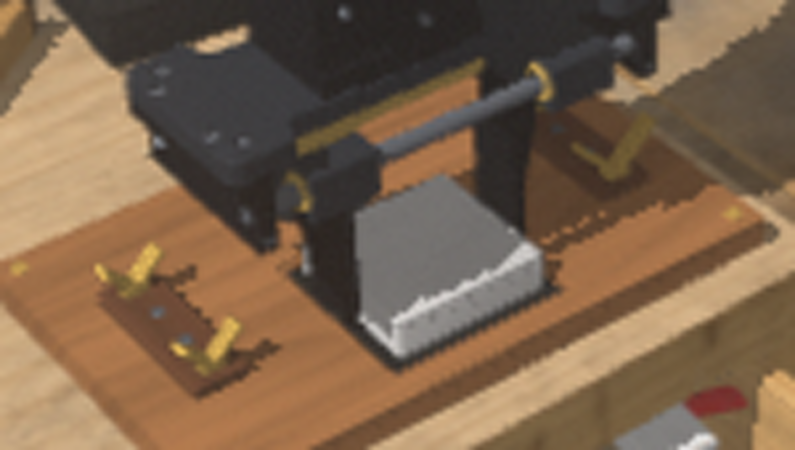

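Call:
{"api": "play_rows", "payload": {"fingers": [20,20,20,20,20,20,20,20,20], "linear": [[0,0,-1],[0,0,-1],[0,0,-1],[0,0,-1],[0,0,-10],[0,0,-30],[0,0,-70],[0,0,-80],[0,0,-80]], "rot": [[0,0,0],[0,0,0],[0,0,0],[0,0,0],[0,0,0],[0,0,0],[0,0,0],[0,0,0],[0,0,0]]}}

```text
time_s: 6.6
position: [0.5762, 0.1611, 0.104]
tcp_rot: [[0.964, -0.267, 0.005], [-0.267, -0.964, 0.001], [0.005, -0.002, -1.0]]
force: [-0.7, 0.1, -0.2]
opening: 0.919
```

```bash
python3 - <<'E'
from h import *
s=bot.read_state();print(s["opening"]*87,s["force"],s["position"])
go(.6633,-.0725,.12,74.5)
go(.6633,-.0725,.011,74.5)
p=plane("top",(320.71,195.42),.030);print(p)
cv2.imwrite("pics/side4.png",capture("side")[...,::-1])
b=cv2.imread("pics/side4.png")[240:345,165:325]
cv2.imwrite("pics/c8.png",cv2.resize(b,None,fx=5,fy=5,interpolation=cv2.INTER_CUBIC))
E
```

```text
79.96638552384549 [-0.69594626  0.13522611 -0.19660717] [0.57618769 0.16111758 0.10403944]
lin [146.4 201.9 -15.6] rot [-0.11 -0.29  0.03] t 6.6 pos [0.5762 0.1611 0.104 ] q [  4.9  36.9  92.    0.   50.8 110.4] jaw yaw -105.47
lin [145.8 202.1  93.4] rot [-0.11 -0.29  0.03] t 6.6 pos [0.5762 0.1611 0.104 ] q [  4.9  36.9  92.    0.   50.8 110.4] jaw yaw -105.47
[ 0.66334001 -0.07245902  0.03      ]
```

View pics/c8.png

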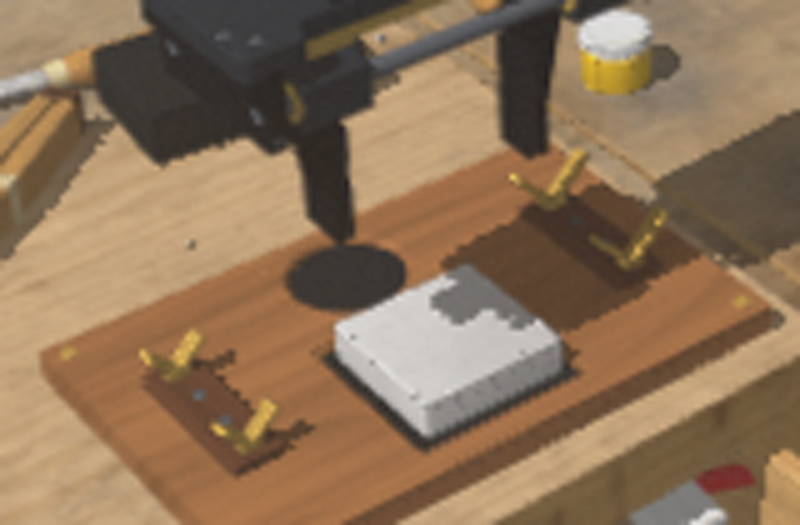

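Call:
{"api": "play_rows", "payload": {"fingers": [60,60,60,60,60,60,60,60,60,60,60,60,60,60,60,60,60], "linear": [[15,20,-8],[38,52,-15],[61,84,-15],[84,116,-15],[107,148,-5],[126,174,10],[140,193,20],[146,202,35],[146,202,55],[146,202,75],[146,202,87],[146,202,92],[146,202,93],[146,202,93],[146,202,93],[146,202,93],[146,202,93]], "rot": [[0,0,0],[0,0,0],[0,0,0],[0,0,0],[0,0,0],[0,0,0],[0,0,0],[0,0,0],[0,0,0],[0,0,0],[0,0,0],[0,0,0],[0,0,0],[0,0,0],[0,0,0],[0,0,0],[0,0,0]]}}

```text
time_s: 8.35
position: [0.6616, -0.0729, 0.0093]
tcp_rot: [[0.964, -0.267, 0.001], [-0.267, -0.964, -0.0], [0.001, -0.0, -1.0]]
force: [0.7, 0.3, 0.4]
opening: 0.767
```

```bash
python3 - <<'E'
from h import *
s=bot.read_state();print(s["opening"]*87,s["force"],s["position"])
go(.6633,-.0725,.011,74.5)
cv2.imwrite("pics/side5.png",capture("side")[...,::-1]);cv2.imwrite("pics/top5.png",capture("top")[...,::-1])
b=cv2.imread("pics/side5.png")[190:290,230:380];a=cv2.imread("pics/top5.png")[170:270,160:310]
cv2.imwrite("pics/c9.png",cv2.resize(np.vstack([a,b]),None,fx=3,fy=3,interpolation=cv2.INTER_CUBIC))
E
```

```text
66.76796906316585 [0.68800583 0.27998834 0.39682432] [ 0.66162613 -0.07291055  0.00932863]
lin [ 1.5 -0.8 -1.7] rot [-0.   -0.07  0.02] t 8.35 pos [ 0.6616 -0.0729  0.0093] q [-15.9  48.7  83.4   0.   47.8  89.6] jaw yaw -105.48
```

View pics/c9.png

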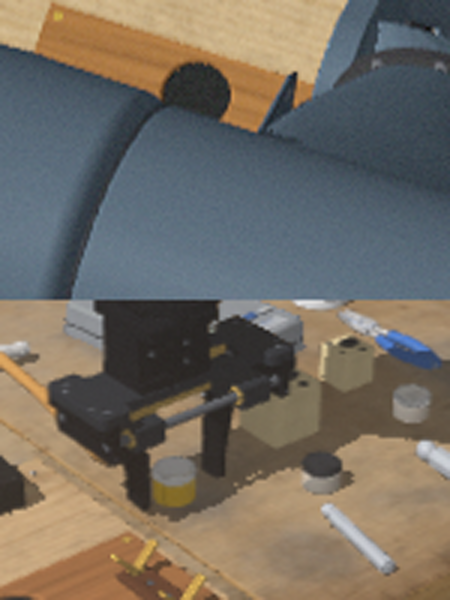

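Call:
{"api": "play_rows", "payload": {"fingers": [60,150,255,255,255,255,255,255], "linear": [[1.5,-1,-2],[1.5,-1,-2],[1.5,-1,-2],[1.5,-1,-2],[1.5,-1,-2],[1.5,-1,-2],[1.5,-1,-2],[1.5,-1,-2]], "rot": [[0,0,0],[0,0,0],[0,0,0],[0,0,0],[0,0,0],[0,0,0],[0,0,0],[0,0,0]]}}

```text
time_s: 9.25
position: [0.6629, -0.0722, 0.0105]
tcp_rot: [[0.964, -0.267, -0.0], [-0.267, -0.964, 0.0], [-0.0, -0.0, -1.0]]
force: [0.4, 0.1, -1.0]
opening: 0.379
```

```bash
python3 - <<'E'
from h import *
s=bot.read_state();print(s["opening"]*87,s["force"],s["position"])
im=cv2.imread("pics/top0.png")
sq=plane("top",(214.09,233.86),.018);ci=plane("top",(225.02,201.25),.018);print(sq,ci,sq+(ci-sq)*28/76)
go(ci[0],ci[1],.028,74.5)
E
```

```text
32.9473385722257 [ 0.36721294  0.14294659 -1.03019119] [ 0.66285566 -0.0721755   0.01048194]
[0.57281173 0.1594172  0.018     ] [0.64630872 0.13901242 0.018     ] [0.59988957 0.15189965 0.018     ]
lin [ -72.3 -199.1  -17.5] rot [-0.    0.01  0.02] t 9.25 pos [ 0.6629 -0.0722  0.0105] q [-15.8  48.7  83.1   0.   48.2  89.7] jaw yaw -105.48
```

Call:
{"api": "play_rows", "payload": {"fingers": [255,255,255,255,255,255,255,255,255,255,255,255,255,255,255,255,255,255], "linear": [[0,0,-15],[0,0,-45],[-5,-15,-75],[-17,-46,-85],[-29,-80,-85],[-41,-115,-85],[-53,-146,-85],[-64,-175,-80],[-70,-192,-70],[-72,-199,-55],[-72,-199,-40],[-72,-199,-28],[-72,-199,-22],[-72,-199,-20],[-72,-199,-19],[-72,-199,-18],[-72,-199,-17.5],[-72,-199,-17.5]], "rot": [[0,0,0],[0,0,0],[0,0,0],[0,0,0],[0,0,0],[0,0,0],[0,0,0],[0,0,0],[0,0,0],[0,0,0],[0,0,0],[0,0,0],[0,0,0],[0,0,0],[0,0,0],[0,0,0],[0,0,0],[0,0,0]]}}

```text
time_s: 11.05
position: [0.647, 0.1388, 0.0285]
tcp_rot: [[0.964, -0.267, 0.001], [-0.267, -0.964, 0.0], [0.001, -0.0, -1.0]]
force: [-0.1, 0.5, -0.9]
opening: 0.374
```

```bash
python3 - <<'E'
from h import *
s=bot.read_state();print(s["opening"]*87,s["force"],s["position"])
go(.6463,.139,.0265,74.5)
cv2.imwrite("pics/side6.png",capture("side")[...,::-1])
b=cv2.imread("pics/side6.png")[220:345,165:325]
cv2.imwrite("pics/c10.png",cv2.resize(b,None,fx=4.7,fy=4.7,interpolation=cv2.INTER_CUBIC))
E
```

```text
32.56806809979541 [-0.10230193  0.52161803 -0.94122484] [0.64695214 0.13875406 0.02852149]
lin [-0.7 -0.1  2. ] rot [-0.02 -0.05  0.02] t 11.05 pos [0.647  0.1388 0.0285] q [  2.4  46.9  83.8   0.   49.3 107.9] jaw yaw -105.48
```

View pics/c10.png

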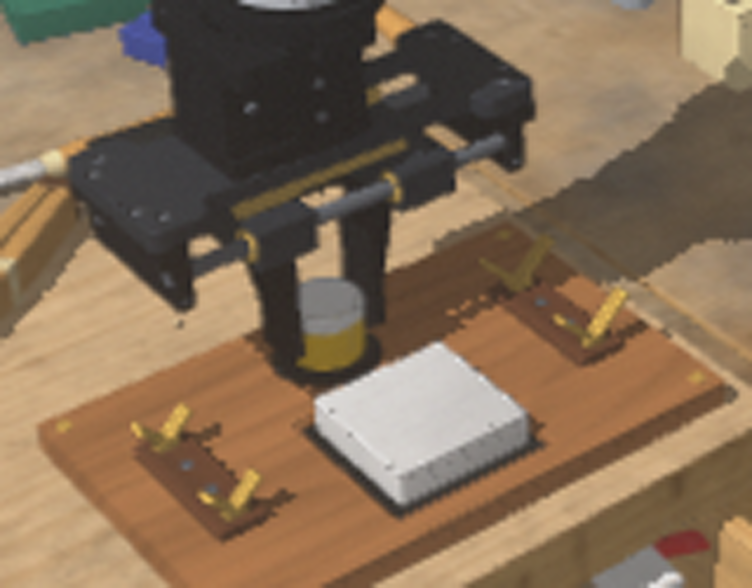

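Call:
{"api": "play_rows", "payload": {"fingers": [255,255,255,255,255], "linear": [[-0.5,0,1],[-0.5,0,2],[-0.5,0,3],[-0.5,0,3],[-0.5,0,3]], "rot": [[0,0,0],[0,0,0],[0,0,0],[0,0,0],[0,0,0]]}}

```text
time_s: 11.6
position: [0.6463, 0.139, 0.0265]
tcp_rot: [[0.964, -0.267, 0.0], [-0.267, -0.964, -0.0], [0.0, -0.0, -1.0]]
force: [-1.8, 0.1, 7.2]
opening: 0.377
```

Contact on the recess floor (jar bottom near z = 0.016). Releasing.

Call:
{"api": "play_rows", "payload": {"fingers": [120,120,120,120,120,120,120,120,120], "linear": [[0,0,0],[0,0,0],[0,0,0],[0,0,0],[0,0,-12],[0,0,-40],[0,0,-80],[0,0,-100],[0,0,-100]], "rot": [[0,0,0],[0,0,0],[0,0,0],[0,0,0],[0,0,0],[0,0,0],[0,0,0],[0,0,0],[0,0,0]]}}

```text
time_s: 12.5
position: [0.6492, 0.1391, 0.1299]
tcp_rot: [[0.964, -0.267, 0.009], [-0.267, -0.964, 0.0], [0.009, -0.003, -1.0]]
force: [-0.1, -0.3, 0.1]
opening: 0.528
```

```bash
python3 - <<'E'
from h import *
s=bot.read_state();print(s["opening"]*87,s["force"],s["position"])
go(.475,-.2218,.0025,68.7)
E
```

```text
45.92179291453599 [-0.11795074 -0.30119963  0.06071376] [0.64923741 0.13913464 0.12991722]
lin [-72.7 394.7 125.6] rot [-0.19 -0.49  5.83] t 12.5 pos [0.6492 0.1391 0.1299] q [  2.5  39.1  81.1   0.   59.3 107.9] jaw yaw -105.47
```

Call:
{"api": "play_rows", "payload": {"fingers": [110,110,110,110,110,110,110,110,110,110,110,110,110,110,110,110], "linear": [[-3,17,0],[-10,52,0],[-17,92,0],[-24,132,0],[-31,172,5],[-39,212,15],[-46,252,25],[-53,290,35],[-60,325,45],[-65,355,55],[-69,377,62],[-71,389,65],[-72,394,65],[-72,394,65],[-72,394,65],[-72,394,65]], "rot": [[0,0,0],[0,0,1],[0,0,2],[0,0,3],[0,0,4],[0,0,5],[0,0,5.8],[0,0,5.8],[0,0,5.8],[0,0,5.8],[0,0,5.8],[0,0,5.8],[0,0,5.8],[0,0,5.8],[0,0,5.8],[0,0,5.8]]}}

```text
time_s: 14.1
position: [0.472, -0.2207, 0.0603]
tcp_rot: [[0.932, -0.361, 0.0], [-0.361, -0.932, -0.0], [0.0, -0.0, -1.0]]
force: [-0.4, -0.0, -0.1]
opening: 0.569
```

```bash
python3 - <<'E'
from h import *
go(.475,-.2218,.0025,68.7)
cv2.imwrite("pics/side7.png",capture("side")[...,::-1]);cv2.imwrite("pics/top7.png",capture("top")[...,::-1])
b=cv2.imread("pics/side7.png")[190:310,290:450];a=cv2.imread("pics/top7.png")[170:290,140:300]
cv2.imwrite("pics/c11.png",cv2.resize(np.hstack([a,b]),None,fx=2.5,fy=2.5,interpolation=cv2.INTER_CUBIC))
E
```

```text
lin [ 3.2 -0.  57.8] rot [-0.   -0.02  0.11] t 14.1 pos [ 0.472  -0.2207  0.0603] q [-37.4  37.1 104.4   0.   38.5  73.8] jaw yaw -111.19
```

View pics/c11.png

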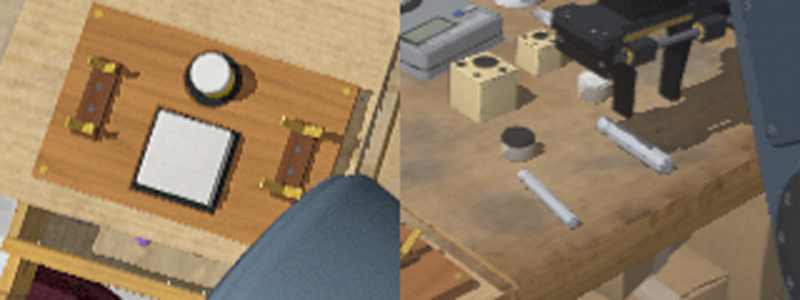

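Call:
{"api": "play_rows", "payload": {"fingers": [110,110,110,110,110,110,255,255,255,255,255,255,255], "linear": [[3,0,10],[3,0,28],[3,0,44],[3,0,53],[3,0,57],[3,0,57.5],[3,0,57.5],[3,0,57.5],[3,0,57.5],[3,0,57.5],[3,0,57.5],[3,0,57.5],[3,0,57.5]], "rot": [[0,0,0],[0,0,0],[0,0,0],[0,0,0],[0,0,0],[0,0,0],[0,0,0],[0,0,0],[0,0,0],[0,0,0],[0,0,0],[0,0,0],[0,0,0]]}}

```text
time_s: 15.5
position: [0.4745, -0.2228, 0.0028]
tcp_rot: [[0.932, -0.363, 0.0], [-0.363, -0.932, -0.0], [0.0, 0.0, -1.0]]
force: [-0.2, 0.4, 3.3]
opening: 0.2
```

```bash
python3 - <<'E'
from h import *
s=bot.read_state();print(s["opening"]*87,s["force"],s["position"])
th=np.radians(-15.5);xb=np.array([np.cos(th),np.sin(th)]);yb=np.array([-np.sin(th),np.cos(th)])
c=np.array([.5999,.1519]);W=c-.092*yb;N=c+.092*yb;print("wide",W,"narrow",N)
for n in(W,N):
    for k in(-.028,.028):
        print("vee bottom px top",proj("top",[*(n+k*xb),.030]),"side",proj("side",[*(n+k*xb),.030]))
go(W[0],W[1],.08,74.5);go(W[0],W[1],.0362,74.5)
a=cv2.imread("pics/top7.png")[170:270,150:290]
cv2.imwrite("pics/c12.png",cv2.resize(a,None,fx=5.5,fy=5.5,interpolation=cv2.INTER_CUBIC))
E
```

```text
17.406397027537295 [-0.15587033  0.43539282  3.31744251] [ 0.47451259 -0.22276663  0.00284172]
wide [0.57531407 0.063246  ] narrow [0.62448593 0.240554  ]
vee bottom px top [253.31559998 245.50886886] side [290.96869173 289.53208969]
vee bottom px top [261.23206666 221.1481008 ] side [275.17284987 277.74911361]
vee bottom px top [172.94155084 220.7269091 ] side [215.21020359 325.82833758]
vee bottom px top [181.27242869 196.60536202] side [200.45368049 311.61887768]
lin [  -9.8 -303.1  -77.2] rot [ 0.01 -0.02 -5.78] t 15.5 pos [ 0.4745 -0.2228  0.0028] q [-37.4  43.4 105.   -0.   31.6  73.9] jaw yaw -111.28
lin [  -9.8 -303.1  -33.4] rot [ 0.01 -0.02 -5.78] t 15.5 pos [ 0.4745 -0.2228  0.0028] q [-37.4  43.4 105.   -0.   31.6  73.9] jaw yaw -111.28
```

View pics/c12.png

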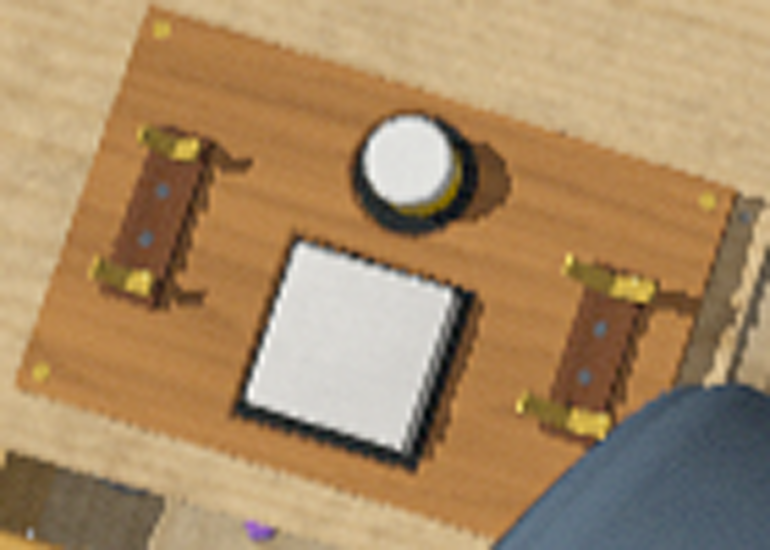

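Call:
{"api": "play_rows", "payload": {"fingers": [255,255,255,255,255,255,255,255,255,255,255,255,255,255,255,255,255], "linear": [[0,0,-15],[0,0,-45],[0,-12,-75],[-2,-42,-90],[-3,-80,-90],[-4,-120,-90],[-5,-160,-90],[-6,-200,-90],[-8,-238,-90],[-9,-268,-90],[-10,-290,-85],[-10,-301,-78],[-10,-303,-72],[-10,-303,-65],[-10,-303,-65],[-10,-303,-65],[-10,-303,-65]], "rot": [[0,0,0],[0,0,0],[0,0,-1],[0,0,-2],[0,0,-3],[0,0,-4],[0,0,-5],[0,0,-5.8],[0,0,-5.8],[0,0,-5.8],[0,0,-5.8],[0,0,-5.8],[0,0,-5.8],[0,0,-5.8],[0,0,-5.8],[0,0,-5.8],[0,0,-5.8]]}}

```text
time_s: 17.2
position: [0.5751, 0.0623, 0.0677]
tcp_rot: [[0.963, -0.268, 0.0], [-0.268, -0.963, -0.0], [0.0, 0.0, -1.0]]
force: [0.4, -0.1, -1.7]
opening: 0.201
```

```bash
python3 - <<'E'
from h import *
s=bot.read_state();print(s["opening"]*87,s["force"],s["position"])
go(.5753,.0632,.0362,74.5)
cv2.imwrite("pics/side8.png",capture("side")[...,::-1]);cv2.imwrite("pics/top8.png",capture("top")[...,::-1])
b=cv2.imread("pics/side8.png")[220:320,200:340];a=cv2.imread("pics/top8.png")[170:270,190:330]
cv2.imwrite("pics/c13.png",cv2.resize(np.vstack([a,b]),None,fx=3,fy=3,interpolation=cv2.INTER_CUBIC))
E
```

```text
17.49457621889964 [ 0.36468811 -0.11425482 -1.68955077] [0.57513351 0.06234436 0.0677016 ]
lin [-0.1 -0.9 31.5] rot [ 0.   -0.01 -0.06] t 17.2 pos [0.5751 0.0623 0.0677] q [ -4.9  39.1  95.8  -0.   45.1 100.7] jaw yaw -105.56
```

View pics/c13.png

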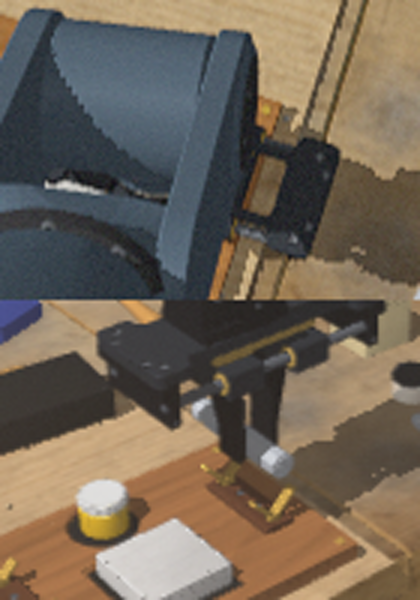

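Call:
{"api": "play_rows", "payload": {"fingers": [255,255,255,255,255,255,255,255,255], "linear": [[0,-1,8],[0,-1,17],[0,-1,24],[0,-1,28],[0,-1,29],[0,-1,30],[0,-1,31],[0,-1,31.5],[0,-1,31.5]], "rot": [[0,0,0],[0,0,0],[0,0,0],[0,0,0],[0,0,0],[0,0,0],[0,0,0],[0,0,0],[0,0,0]]}}

```text
time_s: 18.2
position: [0.5754, 0.0647, 0.0369]
tcp_rot: [[0.964, -0.267, 0.001], [-0.267, -0.964, 0.0], [0.0, -0.001, -1.0]]
force: [-1.3, 2.7, 4.2]
opening: 0.201
```

```bash
python3 - <<'E'
from h import *
s=bot.read_state();print(s["opening"]*87,s["force"],s["moment"],s["position"])
cv2.imwrite("pics/side9.png",capture("side")[...,::-1])
b=cv2.imread("pics/side9.png")[240:310,230:340]
cv2.imwrite("pics/c14.png",cv2.resize(b,None,fx=6,fy=6,interpolation=cv2.INTER_CUBIC))
E
```

```text
17.47748997885887 [-1.32301079  2.68819102  4.20258563] [ 0.42228813  0.40024765 -0.09092742] [0.57543625 0.06465813 0.03687121]
```

View pics/c14.png

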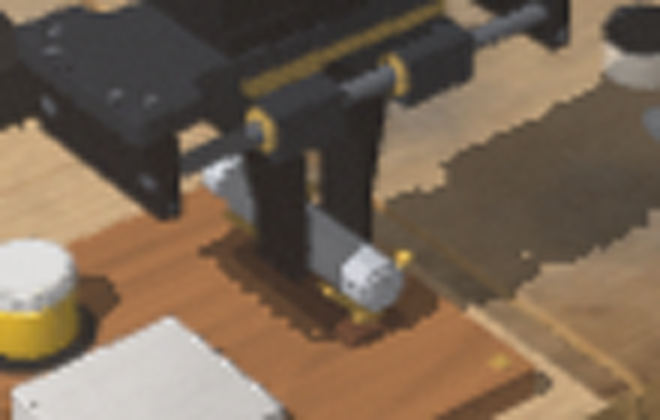

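Call:
{"api": "play_rows", "payload": {"fingers": [170,150,150,150,150,150,150,150,150], "linear": [[0,0,0],[0,0,0],[0,0,0],[0,0,0],[0,0,-12],[0,0,-40],[0,0,-70],[0,0,-80],[0,0,-80]], "rot": [[0,0,0],[0,0,0],[0,0,0],[0,0,0],[0,0,0],[0,0,0],[0,0,0],[0,0,0],[0,0,0]]}}

```text
time_s: 19.15
position: [0.5767, 0.0642, 0.1182]
tcp_rot: [[0.964, -0.267, 0.005], [-0.267, -0.964, -0.0], [0.005, -0.001, -1.0]]
force: [0.1, -0.5, -0.1]
opening: 0.416
```

```bash
python3 - <<'E'
from h import *
go(.5007,-.0966,.0025,62.5)
E
```

```text
lin [-30.9 175.3 115.4] rot [-0.08 -0.26 12.03] t 19.15 pos [0.5767 0.0642 0.1182] q [ -4.7  34.6  94.1  -0.   50.9 100.8] jaw yaw -105.47
```

Call:
{"api": "play_rows", "payload": {"fingers": [130,130,130,130,130,130,130,130,130,130,130,130], "linear": [[-3,18,0],[-10,50,0],[-17,88,10],[-23,122,25],[-28,150,40],[-30,168,52],[-31,175,60],[-31,175,65],[-31,175,65],[-31,175,65],[-31,175,65],[-31,175,65]], "rot": [[0,0,1],[0,0,3],[0,0,6],[0,0,9],[0,0,11],[0,0,12],[0,0,12],[0,0,12],[0,0,12],[0,0,12],[0,0,12],[0,0,12]]}}

```text
time_s: 20.35
position: [0.4993, -0.0956, 0.0515]
tcp_rot: [[0.888, -0.46, 0.001], [-0.46, -0.888, -0.0], [0.001, -0.0, -1.0]]
force: [-0.3, -0.0, 0.3]
opening: 0.487
```

```bash
python3 - <<'E'
from h import *
go(.5007,-.0966,.0025,62.5)
cv2.imwrite("pics/side10.png",capture("side")[...,::-1]);cv2.imwrite("pics/top10.png",capture("top")[...,::-1])
b=cv2.imread("pics/side10.png")[190:310,230:390];a=cv2.imread("pics/top10.png")[170:290,140:300]
cv2.imwrite("pics/c15.png",cv2.resize(np.hstack([a,b]),None,fx=2.5,fy=2.5,interpolation=cv2.INTER_CUBIC))
E
```

```text
lin [ 1.7  0.3 49. ] rot [-0.01 -0.07  0.09] t 20.35 pos [ 0.4993 -0.0956  0.0515] q [-23.4  37.5 106.5   0.   36.   94. ] jaw yaw -117.41
```

View pics/c15.png

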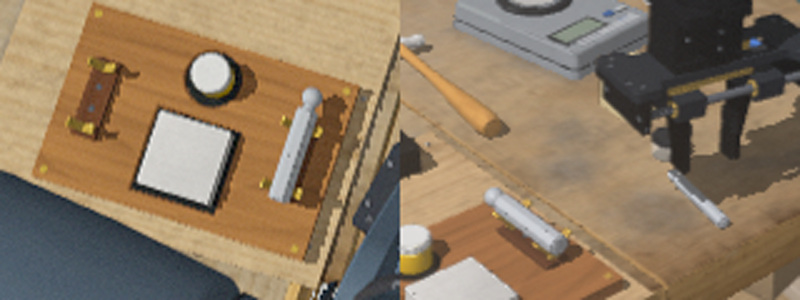

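Call:
{"api": "play_rows", "payload": {"fingers": [130,130,130,130,130,130,255,255,255,255,255,255], "linear": [[1.5,0,10],[1.5,0,26],[1.5,0,38],[1.5,0,46],[1.5,0,49],[1.5,0,49],[1.5,0,49],[1.5,0,49],[1.5,0,49],[1.5,0,49],[1.5,0,49],[1.5,0,49]], "rot": [[0,0,0],[0,0,0],[0,0,0],[0,0,0],[0,0,0],[0,0,0],[0,0,0],[0,0,0],[0,0,0],[0,0,0],[0,0,0],[0,0,0]]}}

```text
time_s: 21.65
position: [0.5002, -0.0969, 0.0023]
tcp_rot: [[0.887, -0.461, 0.0], [-0.461, -0.887, -0.0], [0.0, -0.0, -1.0]]
force: [0.6, 0.2, 2.5]
opening: 0.134
```

```bash
python3 - <<'E'
from h import *
s=bot.read_state();print(s["opening"]*87,s["force"],s["moment"],s["position"])
go(.6245,.2406,.08,74.5)
E
```

```text
11.636015602522146 [0.55494435 0.15392377 2.51190637] [0.06735733 0.00915155 0.01112355] [ 0.50022305 -0.09685154  0.00231096]
lin [ -45.4 -356.7  -77.7] rot [ -0.    -0.03 -11.98] t 21.65 pos [ 0.5002 -0.0969  0.0023] q [-23.5  43.  107.1   0.   29.8  93.9] jaw yaw -117.48
```

Call:
{"api": "play_rows", "payload": {"fingers": [255,255,255,255,255,255,255,255,255,255,255,255,255,255,255,255,255,255,255], "linear": [[0,0,-15],[0,0,-45],[-1,-10,-80],[-5,-40,-98],[-10,-80,-98],[-15,-120,-98],[-20,-160,-98],[-25,-200,-98],[-30,-240,-98],[-35,-280,-98],[-40,-315,-95],[-43,-340,-85],[-45,-353,-75],[-45.5,-357,-68],[-45.5,-357,-65],[-45.5,-357,-65],[-45.5,-357,-65],[-45.5,-357,-65],[-45.5,-357,-65]], "rot": [[0,0,0],[0,0,0],[0,0,-1],[0,0,-2],[0,0,-3.5],[0,0,-5],[0,0,-6.5],[0,0,-8],[0,0,-9.5],[0,0,-11],[0,0,-12],[0,0,-12],[0,0,-12],[0,0,-12],[0,0,-12],[0,0,-12],[0,0,-12],[0,0,-12],[0,0,-12]]}}

```text
time_s: 23.55
position: [0.6248, 0.2402, 0.0677]
tcp_rot: [[0.963, -0.268, 0.001], [-0.268, -0.963, 0.0], [0.001, -0.0, -1.0]]
force: [0.2, -0.2, -0.3]
opening: 0.128
```

```bash
python3 - <<'E'
from h import *
s=bot.read_state();print(s["opening"]*87,s["force"],s["position"])
go(.6245,.2406,.0348,74.5)
cv2.imwrite("pics/side11.png",capture("side")[...,::-1]);cv2.imwrite("pics/top11.png",capture("top")[...,::-1])
b=cv2.imread("pics/side11.png")[250:350,160:300];a=cv2.imread("pics/top11.png")[170:270,150:290]
cv2.imwrite("pics/c16.png",cv2.resize(np.vstack([a,b]),None,fx=3,fy=3,interpolation=cv2.INTER_CUBIC))
E
```

```text
11.159913174597497 [ 0.17233078 -0.17774992 -0.2912097 ] [0.62477673 0.24023313 0.06765108]
lin [-0.4 -0.3 32.9] rot [-0.02 -0.04 -0.03] t 23.55 pos [0.6248 0.2402 0.0677] q [ 11.5  44.2  81.8  -0.   54.  117. ] jaw yaw -105.53
```

View pics/c16.png

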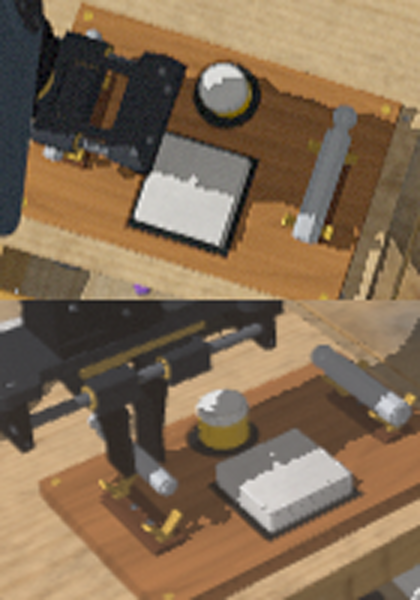

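Call:
{"api": "play_rows", "payload": {"fingers": [255,255,255,255,255,255,255,255,255], "linear": [[0,0,8],[0,0,18],[0,0,25],[0,0,29],[0,0,31],[0,0,32],[0,0,32.5],[0,0,33],[0,0,33]], "rot": [[0,0,0],[0,0,0],[0,0,0],[0,0,0],[0,0,0],[0,0,0],[0,0,0],[0,0,0],[0,0,0]]}}

```text
time_s: 24.55
position: [0.6246, 0.2419, 0.0352]
tcp_rot: [[0.964, -0.267, 0.001], [-0.267, -0.964, 0.001], [0.001, -0.002, -1.0]]
force: [-1.8, 2.9, 4.5]
opening: 0.129
```

```bash
python3 - <<'E'
from h import *
s=bot.read_state();print(s["opening"]*87,s["force"],s["moment"],s["position"])
cv2.imwrite("pics/side12.png",capture("side")[...,::-1])
b=cv2.imread("pics/side12.png")[280:350,160:270]
cv2.imwrite("pics/c17.png",cv2.resize(b,None,fx=6,fy=6,interpolation=cv2.INTER_CUBIC))
E
```

```text
11.219375182172085 [-1.84720138  2.93763807  4.50312594] [ 0.5530291   0.45108201 -0.02302416] [0.62459764 0.24188311 0.03520511]
```

View pics/c17.png

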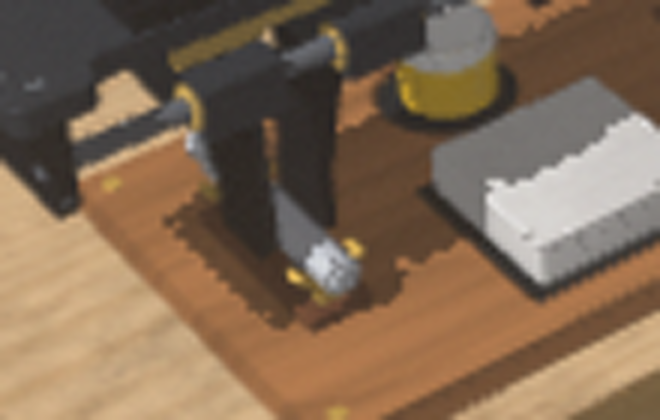

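Call:
{"api": "play_rows", "payload": {"fingers": [170,150,150,150,150,150,150,150,150,150], "linear": [[0,0,0],[0,0,0],[0,0,0],[0,0,0],[0,0,-12],[0,0,-40],[0,0,-75],[0,0,-100],[0,0,-110],[0,0,-110]], "rot": [[0,0,0],[0,0,0],[0,0,0],[0,0,0],[0,0,0],[0,0,0],[0,0,0],[0,0,0],[0,0,0],[0,0,0]]}}

```text
time_s: 25.6
position: [0.6256, 0.2411, 0.1463]
tcp_rot: [[0.964, -0.267, 0.004], [-0.267, -0.964, 0.001], [0.004, -0.002, -1.0]]
force: [-0.2, -0.3, 0.6]
opening: 0.409
```

```bash
python3 - <<'E'
from h import *
im=cv2.imread("pics/top0.png");hsv=cv2.cvtColor(im,cv2.COLOR_BGR2HSV)
# cube top corners picked in crop c1 (fx 4.4 at 300,175)
t=lambda x,y:(299.5+(x+.5)/4.4,174.5+(y+.5)/4.4)
c=np.array([plane("top",t(*q),.05)[:2] for q in((350,46),(447,76),(412,178),(318,148))]);print(c,c.mean(0))
for i in range(4):
    d=c[(i+1)%4]-c[i];print(np.linalg.norm(d),np.degrees(np.arctan2(d[1],d[0])))
go(*c.mean(0),.10,72.5)
go(*c.mean(0),.012,72.5)
E
```

```text
[[ 0.68579061 -0.19823526]
 [ 0.67219887 -0.24618451]
 [ 0.62088426 -0.22955351]
 [ 0.63438721 -0.18331259]] [ 0.65331524 -0.21432147]
0.049838399143937 -105.82596474630382
0.053942371724437665 162.04254968514468
0.0481721066274123 73.72150915367196
0.053525656806264414 -16.18828414474936
lin [148.1 431.6  46.1] rot [-0.11 -0.22  2.02] t 25.6 pos [0.6256 0.2411 0.1463] q [ 11.5  38.5  79.2  -0.   62.1 117. ] jaw yaw -105.48
lin [147.7 431.8 134.1] rot [-0.11 -0.22  2.02] t 25.6 pos [0.6256 0.2411 0.1463] q [ 11.5  38.5  79.2  -0.   62.1 117. ] jaw yaw -105.48
```

Call:
{"api": "play_rows", "payload": {"fingers": [50,50,50,50,50,50,50,50,50,50,50,50,50,50,50,50,50], "linear": [[5,15,0],[17,48,0],[30,88,0],[44,128,0],[58,168,0],[72,208,0],[86,248,0],[99,288,0],[113,328,5],[126,365,15],[137,398,25],[144,420,35],[147,430,43],[148,432,46],[148,432,46],[148,432,46],[148,432,46]], "rot": [[0,0,0],[0,0,1],[0,0,1.5],[0,0,1.5],[0,0,1.5],[0,0,1.5],[0,0,1.5],[0,0,1.5],[0,0,1.5],[0,0,1.5],[0,0,1.5],[0,0,1.5],[0,0,1.5],[0,0,1.5],[0,0,1.5],[0,0,1.5],[0,0,1.5]]}}

```text
time_s: 27.3
position: [0.6521, -0.2135, 0.0986]
tcp_rot: [[0.957, -0.29, 0.001], [-0.29, -0.957, -0.0], [0.001, -0.0, -1.0]]
force: [-0.7, 0.2, -0.2]
opening: 0.8
```

```bash
python3 - <<'E'
from h import *
go(.654,-.2145,.012,73)
cv2.imwrite("pics/side13.png",capture("side")[...,::-1]);cv2.imwrite("pics/top13.png",capture("top")[...,::-1])
b=cv2.imread("pics/side13.png")[160:260,240:390];a=cv2.imread("pics/top13.png")[170:270,140:290]
cv2.imwrite("pics/c18.png",cv2.resize(np.vstack([a,b]),None,fx=3,fy=3,interpolation=cv2.INTER_CUBIC))
E
```

```text
lin [ 2.1  0.4 86.6] rot [-0.01 -0.03  0.12] t 27.3 pos [ 0.6521 -0.2135  0.0986] q [-27.4  43.   78.2   0.   58.8  79.4] jaw yaw -106.88
```

View pics/c18.png

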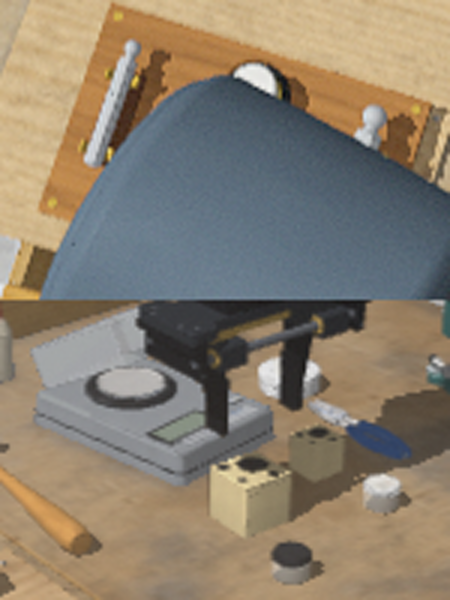

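Call:
{"api": "play_rows", "payload": {"fingers": [50,50,50,50,50,50,50], "linear": [[2,0.5,15],[2,0.5,35],[2,0.5,55],[2,0.5,72],[2,0.5,82],[2,0.5,86],[2,0.5,86]], "rot": [[0,0,0],[0,0,0],[0,0,0],[0,0,0],[0,0,0],[0,0,0],[0,0,0]]}}

```text
time_s: 28.1
position: [0.6534, -0.2159, 0.0114]
tcp_rot: [[0.956, -0.292, -0.001], [-0.292, -0.956, 0.0], [-0.001, -0.0, -1.0]]
force: [1.1, 1.0, -0.5]
opening: 0.804
```

Call:
{"api": "play_rows", "payload": {"fingers": [255,255,255,255,255,255], "linear": [[0,0,0],[0,0,0],[0,0,0],[0,0,0],[0,0,0],[0,0,0]], "rot": [[0,0,0],[0,0,0],[0,0,0],[0,0,0],[0,0,0],[0,0,0]]}}

```text
time_s: 28.7
position: [0.6543, -0.2148, 0.013]
tcp_rot: [[0.956, -0.293, 0.002], [-0.293, -0.956, 0.001], [0.001, -0.002, -1.0]]
force: [1.4, 5.7, 3.7]
opening: 0.569
```

```bash
python3 - <<'E'
from h import *
s=bot.read_state();print(s["opening"]*87,s["force"],s["position"])
# block position in the latest clear top view (top10: block unobstructed, all lit)
im=cv2.imread("pics/top10.png");hsv=cv2.cvtColor(im,cv2.COLOR_BGR2HSV)
w=((hsv[...,1]<60)&(hsv[...,2]>120)).astype(np.uint8)*255;w[:,:190]=0;w[:,240:]=0;w[:210]=0;w[260:]=0
c=max(cv2.findContours(w,cv2.RETR_EXTERNAL,cv2.CHAIN_APPROX_NONE)[0],key=cv2.contourArea)
B=cv2.minAreaRect(np.array([plane("top",q[0],.034)[:2]*1000 for q in c],np.float32));print("block",B)
w=((hsv[...,1]<60)&(hsv[...,2]>120)).astype(np.uint8)*255;w[:,:205]=0;w[:,245:]=0;w[:180]=0;w[210:]=0
c=max(cv2.findContours(w,cv2.RETR_EXTERNAL,cv2.CHAIN_APPROX_NONE)[0],key=cv2.contourArea)
M=cv2.moments(c);J=plane("top",(M['m10']/M['m00'],M['m01']/M['m00']),.046);print("jar",J)
th=np.radians(-15.5);R=np.array([[np.cos(th),-np.sin(th)],[np.sin(th),np.cos(th)]])
print("board frame mm: block",R.T@(np.array(B[0])-[599.9,151.9]),"jar",R.T@(J[:2]*1000-[599.9,151.9]))
go(B[0][0]/1000,B[0][1]/1000,.11,74.5)
E
```

```text
49.53547058579061 [1.44149006 5.66901214 3.71834002] [ 0.65428012 -0.21476352  0.01303473]
block ((574.0463256835938, 158.771484375), (65.70877075195312, 66.83653259277344), 74.40899658203125)
jar [0.64637825 0.13710992 0.046     ]
board frame mm: block [-26.74971222  -0.28752234] jar [48.74033465 -1.83140127]
lin [-185.9 -333.9  -96.5] rot [-0.11 -0.06 -1.52] t 28.7 pos [ 0.6543 -0.2148  0.013 ] q [-27.5  49.7  79.6   0.1  50.7  79.4] jaw yaw -107.02
```

Call:
{"api": "play_rows", "payload": {"fingers": [255,255,255,255,255,255,255,255,255,255,255,255,255,255,255,255,255,255,255,255], "linear": [[0,0,-10],[0,0,-35],[0,0,-70],[-8,-14,-97],[-22,-40,-105],[-39,-70,-105],[-56,-100,-105],[-73,-131,-105],[-90,-162,-105],[-107,-193,-105],[-124,-224,-105],[-141,-254,-105],[-156,-281,-105],[-169,-304,-105],[-179,-322,-100],[-185,-332,-90],[-186,-335,-80],[-186,-335,-75],[-186,-335,-75],[-186,-335,-75]], "rot": [[0,0,0],[0,0,0],[0,0,0],[0,0,-1],[0,0,-1.5],[0,0,-1.5],[0,0,-1.5],[0,0,-1.5],[0,0,-1.5],[0,0,-1.5],[0,0,-1.5],[0,0,-1.5],[0,0,-1.5],[0,0,-1.5],[0,0,-1.5],[0,0,-1.5],[0,0,-1.5],[0,0,-1.5],[0,0,-1.5],[0,0,-1.5]]}}

```text
time_s: 30.7
position: [0.5739, 0.1575, 0.0867]
tcp_rot: [[0.963, -0.268, -0.0], [-0.268, -0.963, -0.0], [-0.0, 0.0, -1.0]]
force: [0.4, 0.4, -4.5]
opening: 0.573
```

```bash
python3 - <<'E'
from h import *
s=bot.read_state();print(s["opening"]*87,s["force"],s["position"])
go(.574,.1598,.047,74.5)
cv2.imwrite("pics/side14.png",capture("side")[...,::-1]);cv2.imwrite("pics/top14.png",capture("top")[...,::-1])
b=cv2.imread("pics/side14.png")[220:345,165:325];a=cv2.imread("pics/top14.png")[160:285,140:300]
cv2.imwrite("pics/c19.png",cv2.resize(np.vstack([a,b]),None,fx=2.4,fy=2.4,interpolation=cv2.INTER_CUBIC))
E
```

```text
49.8188458144989 [ 0.40259068  0.43905027 -4.53883895] [0.57392063 0.15752743 0.08671273]
lin [-0.5 -2.2 39.7] rot [ 0.03  0.01 -0.06] t 30.7 pos [0.5739 0.1575 0.0867] q [  4.6  38.3  92.8  -0.   48.9 110.2] jaw yaw -105.56
```

View pics/c19.png

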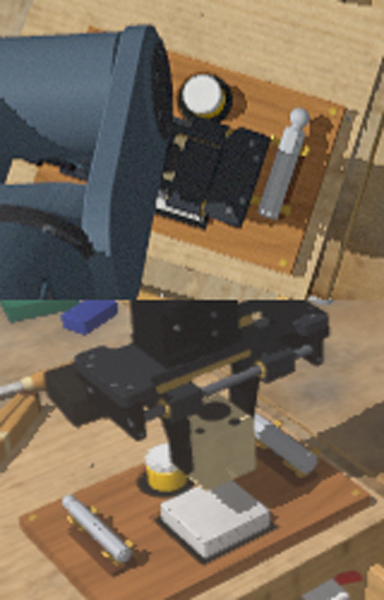

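```bash
python3 - <<'E'
from h import *
th=np.radians(-15.5);R=np.array([[np.cos(th),-np.sin(th)],[np.sin(th),np.cos(th)]])
def m(f,roi,z,off,s,L):
    im=cv2.imread(f);hsv=cv2.cvtColor(im,cv2.COLOR_BGR2HSV)
    w=((hsv[...,1]<60)&(hsv[...,2]>100)).astype(np.uint8)*255;x0,y0,x1,y1=roi;k=np.zeros_like(w);k[y0:y1,x0:x1]=w[y0:y1,x0:x1]
    c=max(cv2.findContours(k,cv2.RETR_EXTERNAL,cv2.CHAIN_APPROX_NONE)[0],key=cv2.contourArea)
    W=np.array([R.T@(plane("top",q[0],z)[:2]*1000-[599.9,151.9]) for q in c],np.float32)
    l=cv2.fitLine(W,cv2.DIST_L2,0,.01,.01).ravel()
    print(f,"len",np.ptp(W[:,0]),"stock mid x",(W[:,0].max()+W[:,0].min())/2-off,"y",W[:,1].mean()-s,"dir deg",np.degrees(np.arctan(l[1]/l[0])))
m("pics/top10.png",(245,200,275,255),.045,11.5,-92,103)
m("pics/top13.png",(160,175,192,230),.040,8.5,92,97)
E
```

```text
pics/top10.png len 101.91882 stock mid x -0.23064232 y 0.15880585 dir deg -0.27072325
pics/top13.png len 96.50171 stock mid x 0.36268616 y -0.051834106 dir deg -0.38549647
```

Both punches sit centred in their vees, block and jar are in place, so now the cube goes down.

Call:
{"api": "play_rows", "payload": {"fingers": [255,255,255,255,255,255,255,255,255,255], "linear": [[0,-1.5,5],[0,-2,15],[0,-2,25],[0,-2,32],[0,-2,35],[0,-2,37],[0,-2,38],[0,-2,38],[0,-2,38],[0,-2,38]], "rot": [[0,0,0],[0,0,0],[0,0,0],[0,0,0],[0,0,0],[0,0,0],[0,0,0],[0,0,0],[0,0,0],[0,0,0]]}}

```text
time_s: 31.8
position: [0.5743, 0.1607, 0.0494]
tcp_rot: [[0.964, -0.267, 0.001], [-0.267, -0.964, 0.0], [0.001, -0.0, -1.0]]
force: [0.5, -1.0, -5.5]
opening: 0.575
```

```bash
python3 - <<'E'
from h import *
s=bot.read_state();print(s["opening"]*87,s["force"],s["position"])
go(.574,.1598,.047,74.5)
cv2.imwrite("pics/side15.png",capture("side")[...,::-1])
b=cv2.imread("pics/side15.png")[240:345,165:325]
cv2.imwrite("pics/c20.png",cv2.resize(b,None,fx=5,fy=5,interpolation=cv2.INTER_CUBIC))
E
```

```text
50.05150960138606 [ 0.51887272 -1.03085209 -5.51503246] [0.57425882 0.16068039 0.04939456]
lin [-0.   0.9  2.4] rot [-0.01 -0.04  0.02] t 31.8 pos [0.5743 0.1607 0.0494] q [  4.9  41.7  93.6   0.   44.7 110.4] jaw yaw -105.48
```

View pics/c20.png

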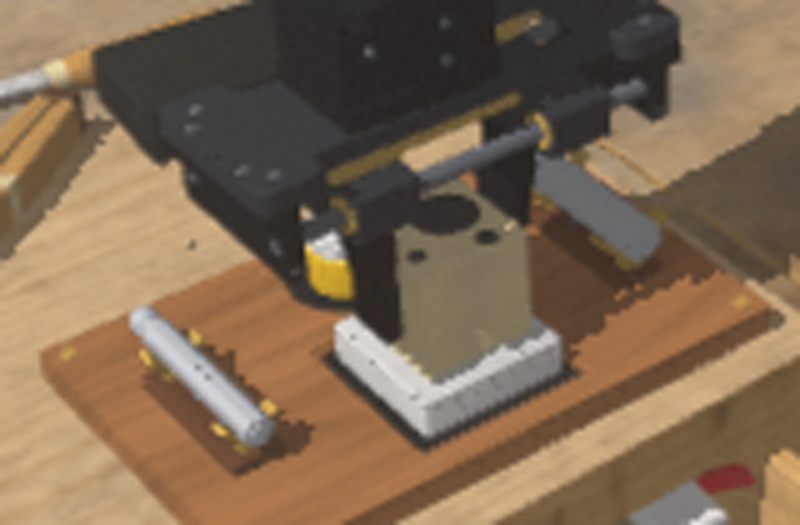

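Call:
{"api": "play_rows", "payload": {"fingers": [255,255,255,255,255,255], "linear": [[0,0.5,1],[0,0.5,2],[0,0.5,2.5],[0,0.5,3],[0,0.5,3],[0,0.5,3]], "rot": [[0,0,0],[0,0,0],[0,0,0],[0,0,0],[0,0,0],[0,0,0]]}}

```text
time_s: 32.45
position: [0.574, 0.1601, 0.0476]
tcp_rot: [[0.964, -0.267, 0.001], [-0.267, -0.964, -0.0], [0.001, -0.0, -1.0]]
force: [-2.4, -1.3, 6.6]
opening: 0.571
```

Call:
{"api": "play_rows", "payload": {"fingers": [50,50,50,50,50,50,50,50,50,50,50,50,50,50], "linear": [[0,0,0],[0,0,0],[0,0,0],[0,0,0],[0,0,0],[0,0,-10],[0,0,-30],[0,0,-65],[0,0,-105],[0,0,-145],[0,45,-150],[0,90,-150],[0,140,-150],[0,190,-150]], "rot": [[0,0,0],[0,0,0],[0,0,0],[0,0,0],[0,0,0],[0,0,0],[0,0,0],[0,0,0],[0,0,0],[0,0,0],[0,0,0],[0,0,0],[0,0,0],[0,0,0]]}}

```text
time_s: 33.85
position: [0.5227, -0.0242, 0.1971]
tcp_rot: [[0.964, -0.266, 0.002], [-0.266, -0.964, -0.001], [0.002, 0.0, -1.0]]
force: [0.6, -0.9, 0.7]
opening: 0.805
```

Call:
{"api": "play_rows", "payload": {"fingers": [50,50,50,50], "linear": [[0,50,0],[0,80,0],[0,100,0],[0,100,0]], "rot": [[0,0,0],[0,0,0],[0,0,0],[0,0,0]]}}

```text
time_s: 34.25
position: [0.4962, -0.1219, 0.1968]
tcp_rot: [[0.963, -0.271, 0.001], [-0.271, -0.963, -0.001], [0.001, 0.001, -1.0]]
force: [0.5, 0.7, -0.2]
opening: 0.805
```

```bash
python3 - <<'E'
from h import *
s=bot.read_state();print(s["opening"]*87,s["force"],s["position"],s["time_s"])
cv2.imwrite("pics/side16.png",capture("side")[...,::-1]);cv2.imwrite("pics/top16.png",capture("top")[...,::-1])
b=cv2.imread("pics/side16.png")[230:350,165:325];a=cv2.imread("pics/top16.png")[165:285,140:300]
cv2.imwrite("pics/c21.png",cv2.resize(np.hstack([a,b]),None,fx=2.5,fy=2.5,interpolation=cv2.INTER_CUBIC))
cv2.imwrite("pics/c22.png",cv2.resize(cv2.imread("pics/top16.png")[195:265,180:250],None,fx=8,fy=8,interpolation=cv2.INTER_CUBIC))
E
```

```text
70.06531012189264 [ 0.54615851  0.73467463 -0.21404174] [ 0.49619226 -0.12186486  0.19677624] 34.25
```

View pics/c21.png

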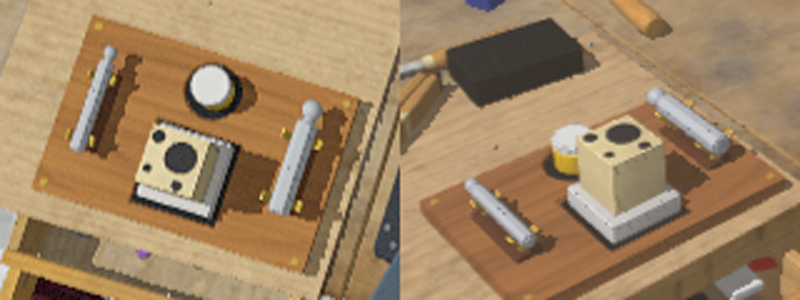

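View pics/c22.png

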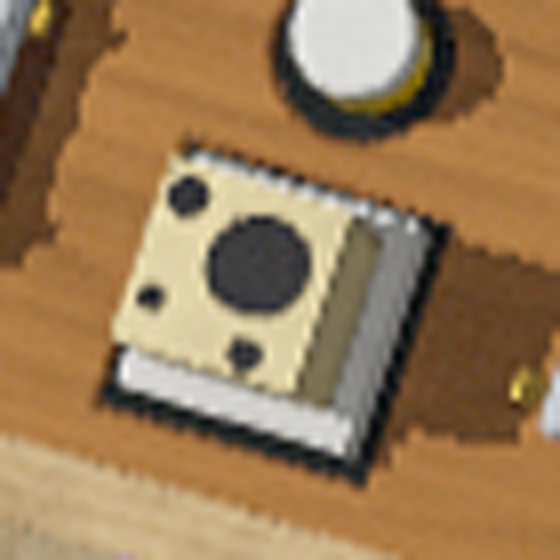

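```bash
python3 - <<'E'
from h import *
th=np.radians(-15.5);R=np.array([[np.cos(th),-np.sin(th)],[np.sin(th),np.cos(th)]])
b=lambda p:np.round(R.T@(p[:2]*1000-[599.9,151.9]),1)
t=lambda x,y:(179.5+(x+.5)/8,194.5+(y+.5)/8)
c=np.array([plane("top",t(*q),.084) for q in((170,152),(352,210),(295,395),(112,340))]);print("cube board frame",b(c.mean(0)),[b(q) for q in c])
k=[plane("top",t(*q),.034) for q in((425,225),(350,458),(112,388))];print("block corners",[b(q) for q in k],"centre",b((k[0]+k[2])/2))
cv2.imwrite("pics/c23.png",cv2.resize(cv2.imread("pics/side16.png")[265:335,225:300],None,fx=8,fy=8,interpolation=cv2.INTER_CUBIC))
E
```

```text
cube board frame [-25.9  -0.7] [array([-0.4, 24.9]), array([ -0.9, -25. ]), array([-51.1, -26.2]), array([-51.5,  23.5])]
block corners [array([  6. , -34.4]), array([-60.4, -35. ]), array([-61.3,  32.4])] centre [-27.7  -1. ]
```

View pics/c23.png

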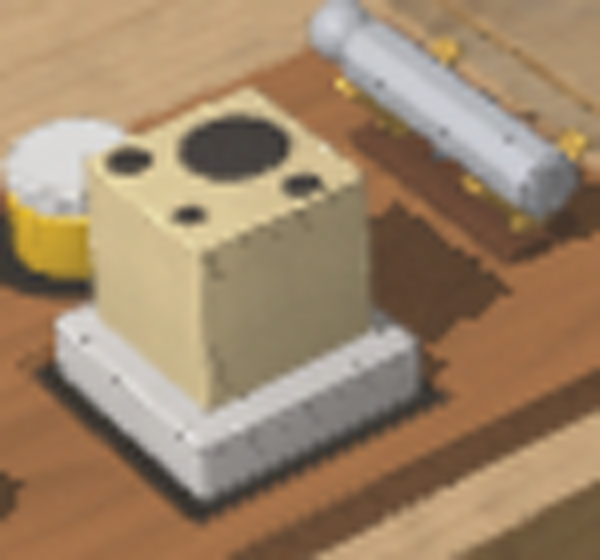

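```bash
python3 - <<'E'
from h import *
print(bot.hand_in()); print(bot.read_state()["time_s"])
E
```

```text
the job is handed in; nothing more can be done
None
the job is handed in; nothing more can be done
```

The job is handed in at about 34.4 s of the 122 s allowed. All four parts went onto the board first: block, yellow jar, thick punch in the wide vees, thin punch in the narrow ones. Then the brass cube went onto the middle of the block.

Last checks, in mm, from the top view (x and y as in the board frame). The block, jar and punch figures were taken before the cube went on:

| Part | Measured | Target or offset from target |
|---|---|---|
| Block | (-27, 0) | (-28, 0) |
| Jar | (49, -2) | (48, 0) |
| Punches | within 0.5 of the middle of their rests, under 0.5° off, ball ends to the jar side | – |
| Cube (after release) | about 2 from the block's centre | centred, upright in both views |

After release the gripper was open and well clear at z = 0.197 m, and the final pictures from both cameras show everything in place.

**One disagreement:** my two-view estimate put the board's top at about 15.5 mm, but contact put it at about 20 mm, which fits a 6 mm mat. The side camera read about 1.5 px off in height, which explains the gap, so I used the contact heights for placing. The top view also read 1–2 mm to the right of where the arm had released the block and jar; I took that as calibration error. No check failed.

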